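# Check the weight forceps against the gap gauge

## Task

Fold the hinged clear front of the gauge booth down flat, then pick up the long steel forceps from their rest and reach in with the tips through the open front. Squeeze the forceps until the tips stand 12 mm apart, as the two lines on the gauge plate mark it, and hold them there level and steady just above the plate, lined up over the two lines and touching nothing. Finish while still holding the forceps like that, and leave the other things on the bench alone.

Things in the scene. Friction and masses are not known exactly. Their poses are not given: they have to be found in the camera images.
- booth: Fixed gauge booth: white base 190 x 200 x 30 mm, clear side walls and white back up to 130 mm above the bench (176 mm free between the side posts), no roof, hinged clear front. Origin: centre of its underside on the bench; x from its front into the booth, y left, z up. The front stands at x = -95 mm; inside is a white gauge plate 44 (x) x 54 (y) x 8 mm on a post.
- gauge_mark (a point): Centre of the top face of the gauge plate, midway between its two black lines, 65 mm behind the booth's front and 75 mm above the bench; axes as the booth's. The lines are 36 mm long, 2 mm wide, run along x, and their inner edges are 12 mm apart in y.
- front (a joint): The booth's clear front: 0 = upright (shut), 1.571 rad = folded flat towards the robot (its stop). It turns about its lower edge and stays where left (stiff hinge, 1 to 2 N at the tab). Panel 5 mm thick (strip along the upper edge 7 mm), 172 mm wide, upper edge 96 mm from the hinge. Pull it by its tab, or push it down from inside with fingertips set behind its upper edge: there is no roof.
- front_hinge (a point): Middle of the front's hinge line, 34 mm above the bench; axes as the booth's (the line runs along y). The panel is centred on this line in thickness.
- front_tab (a point): Centre of the grey tab on the middle of the front's upper edge, 103 mm from the hinge line: 10 mm thick, 60 mm wide along y, 14 mm high; its end lies 110 mm from the hinge line. Axes turn with the front: z from the hinge to the tab, x to the inner side, y along the hinge.
- rest: Fixed rest for the forceps on the bench: black rubber-coated plate 200 x 70 x 3 mm with two grey cross bars 12 mm long in x and 60 mm wide in y, tops 25 mm above the bench, at x = -90 and +70 mm from its origin (under the grip of the forceps). x points along the forceps to the tips.
- forceps_grip (a point): Centre of the steel forceps' ribbed finger grips, half-way up their 14 mm height, midway between the arms, 5 mm ahead of the balance point; 32 mm above the bench at the start. x points along the forceps to the tips (at +110 mm; bow end at -151 mm), y from the right arm to the left (squeezing direction), z up. The grips reach from x = -30 to +30 mm and measure 36 mm over the outside when relaxed.
- tips_mid (a point): Point midway between the two tips of the forceps, half-way up; axes as at forceps_grip.
- tip_left (a point): Inner face of the left (+y) tip. Its distance from tip_right is the tip gap.
- tip_right (a point): Inner face of the right (-y) tip.
- forceps_left (a joint): Squeeze, angle of the left arm in rad (the right arm moves alike): 0 relaxed, 36 mm over the grips, tip gap 40 mm; 0.056 = 20.2 mm over the grips, tip gap 12 mm; 0.078 almost shut (14 mm over the grips). Tip gap changes by 1.79 mm per mm over the grips. Spring force at the grips: 0 relaxed, 4 N at 12 mm gap, 6 N shut.
- forceps: The whole forceps, 260 mm long, about 0.09 kg; origin 7 mm below forceps_grip, same axes. Two 3 mm steel strips 14 mm high (7 mm high over the last 28 mm), sprung apart, pivoting at the bow 140 mm behind forceps_grip; the grips add 2 mm outside each strip. They stand on edge on the rest's bars, bow towards the robot.
- tip_box: Bystander: closed pipette tip box, 120 x 85 x 80 mm, loose. Origin: centre of its underside.
- reagent: Bystander: closed glass reagent bottle, 70 mm across, 160 mm high, loose. Origin: centre of its underside.
- weight: Bystander: steel 500 g calibration weight with a knob, 38 mm across, 62 mm high, loose. Origin: centre of its underside.
Not all that is in view belongs to the job. Several things have the shape of the rest; the one meant has the colours described above.

How it is judged:
By the outcome, as a careful person would: the job done as asked, in the order asked, and still so for the second after the job is handed in, while the arm keeps its last pose, push and grip.
It also fails if it takes over 69 s, if anything falls off the work surface, if the arm or the gripper's body presses on something with over 40 N, if the wrist force passes 120 N, or if a joint passes its speed limit or range.

## Robot

A 6-joint arm with a two-finger parallel gripper is mounted at the origin on the work surface. World frame = base frame: x ahead of the robot, y to its left, z up, the work surface at z = 0. Lengths are in m, angles in rad, forces in N, time in s.
With the tool pointing down it reaches from about 0.25 to 0.775 m from the base axis. Payload 4 kg.
Tool frame: the origin (TCP) lies between the finger pads; the fingertips stand 25 mm ahead of it and the grasp point (between the pads) lies 6 mm ahead of it (robot.tip_reach is the z of the fingertips in the tool frame, in m); z points along the fingers, y is the line along which they close (so a half turn about z gives the same grasp; the last joint's range is limited). The gripper opens to 94 mm and grips with 3 to 60 N. Pads are 16 mm wide; open, the fingers measure 119 mm over their backs; the gripper's body (75 mm by 177 mm) begins 78 mm behind the grasp point.
Start: joints at [1.099, 0.087, 1.371, -0, 1.684, -0.103], TCP at [0.198, 0.513, 0.231] pointing down, gripper open.
Joint ranges: [-3.1, 3.1], [-0.76, 2.03], [0.27, 2.55], [-1.08, 4.22], [0.17, 2.65], [-2.57, 2.57]. Speed limits (rad/s): [2.79, 2.79, 3.14, 3.14, 3.14, 3.14].

## Interface

Orientations are given as [roll, pitch, yaw] about the fixed x, y, z axes, in that order (R = Rz(yaw) Ry(pitch) Rx(roll)).
In Python, from bench import robot gives the robot as it stands. The module is installed in compiled form; this text tells all that it offers.
- The arm moves only by the shell command python3 -m handwheel 'ROWS'. ROWS is JSON, a list of rows, each a list of 3 entries, a list of its own where there are three numbers: the turn, a rotation vector about the world's x, y, z in units of 90 degrees (1.0 is 90 degrees), then the shift along the world's x, y, z in units of 0.05 m (1.0 is 0.05 m), then the closure, from 0 (fully open) to 1 (shut). A call has 1 to 5 rows; each row shifts and turns the commanded pose from where the row before left it; what a row does not reach is not made up. A row lasts 1/10 s, in which the tool goes at most 50 mm and 8.59 degrees, less where a joint would pass 70% of its speed; a pose out of reach is approached as far as the arm can. A call with a number of a shift or a turn outside -1 to 1 is refused whole. A call with a gripper value outside its range is refused whole. The fingers move at their own pace and stop on an object; the grip force is fixed at half the most. Time passes only in rows, so rows that do not move let the fingers close. It gives the time, the measured TCP pose, the force, the opening and the grip force at its end, in the units of the state.
- robot.get_obs(): the state, without advancing time (a new reading comes with each control period).
- robot.snapshot(name): name is "scene" or "top"; returns (picture, depth): 400x640x3 uint8, red, green, blue; 400x640 float32, m along the optical axis (not along the pixel's ray), 0 where there is no reading.
- robot.calibration(name): a dict with "mtx" (3x3 intrinsics, pixels), "D" ([k1, k2, p1, p2, k3] as OpenCV has them; the pictures are not rectified), "extrinsics" (4x4, takes a point from camera to world coordinates). Camera axes: x right, y down, z forward; pixel columns grow to the right and rows downward; lengths in m; the calibration is good to about 2 mm. A picture is of the moment at which its call begins. calibration takes no time and is no camera call.
- robot.close_job(): hands the job in; it is judged then, once.
Trained networks look in the newest picture that a camera, given by its name, has taken for a name from the list of things; names that differ only in an ending like _2 or _b are one class to them, and where a whole thing is asked for, a point or a joint stands for the part that bears it (a point fixed in the world has none). Each returns a list of dicts, best first, with "p" (0 to 1); they miss things now and then, are a little off and sometimes report something else, mostly with a low value. They report only what shows in the picture. A call takes as long as a camera call. They do not tell look-alikes from the thing itself.
- robot.boxes_of(query, camera): "bbox" ([left, top, right, bottom] in pixels, round what is visible of it).
The state is a dict: "time": time; "joint_positions": joint angles; "qvel": joint speeds; "joint_torque": joint torques, N m; "tool_pos": TCP position; "ee_rot": TCP orientation; "wrist_force": force on the tool from outside, world axes, zero at the start; "wrist_torque": the same for the moment, N m; "width": finger opening in m; "finger_force": force on a finger pad.
Only numpy, scipy, OpenCV 4.12 (cv2) and the standard library are available. Lean on these libraries where they do the work, as an engineer would, in place of code of your own. Each camera call takes 0.05 s, during which the arm holds its last target. There are 200 camera calls.

## Working session

There is one attempt and no reset: what is moved stays moved. The work goes in short steps, Python scripts to look and compute and a shell command to move; the robot and the scene stay as the last step left them, time stands still between calls to the robot, and variables do not carry over. Pictures are saved under pics/ and viewed, at most 10 in all, crops included, and the job is handed in when it is done.

```bash
mkdir -p pics; cat > h.py <<'E'
import numpy as np,cv2
from bench import robot
def snap(cam,name=None):
    im,d=robot.snapshot(cam)
    if name: cv2.imwrite(f'pics/{name}.png',im[:,:,::-1])
    np.savez(f'{cam}.npz',im=im,d=d)
    return im,d
def world(cam,uv,z):
    "pixels + depth -> world"
    c=robot.calibration(cam);uv=np.asarray(uv,float).reshape(-1,1,2)
    n=cv2.undistortPoints(uv,np.array(c['mtx']),np.array(c['D'])).reshape(-1,2)
    z=np.broadcast_to(z,len(n))
    P=np.c_[n*z[:,None],z,np.ones(len(n))]
    return (P@np.array(c['extrinsics']).T)[:,:3]
def onplane(cam,uv,h):
    a=world(cam,uv,1.);o=np.array(robot.calibration(cam)['extrinsics'])[:3,3]
    r=a-o;return o+r*((h-o[2])/r[:,2])[:,None]
def cloud(cam,d):
    v,u=np.nonzero(d>0);return np.c_[u,v],world(cam,np.c_[u,v],d[v,u])
E
python3 - <<'E'
from h import *
for c in('scene','top'):
    snap(c,c+'0');print(c,np.round(robot.calibration(c)['extrinsics'],3).tolist())
    for q in('booth','rest','forceps','front_tab','tip_box','reagent','weight'):
        print(q,[(np.round(b['bbox']).tolist(),round(b['p'],2)) for b in robot.boxes_of(q,c)[:4]])
print(robot.get_obs())
E
```

```text
scene [[0.677, 0.476, -0.562, 1.145], [0.736, -0.43, 0.523, -0.689], [0.007, -0.767, -0.641, 0.903], [0.0, 0.0, 0.0, 1.0]]
booth []
rest [([183.0, 200.0, 217.0, 242.0], 0.85), ([230.0, 240.0, 278.0, 286.0], 0.8), ([276.0, 194.0, 322.0, 236.0], 0.74), ([226.0, 332.0, 299.0, 398.0], 0.6)]
forceps [([228.0, 228.0, 280.0, 279.0], 0.57)]
front_tab [([328.0, 210.0, 374.0, 248.0], 0.77)]
tip_box [([354.0, 166.0, 393.0, 204.0], 0.97)]
reagent [([450.0, 181.0, 478.0, 228.0], 0.79), ([332.0, 213.0, 378.0, 249.0], 0.46), ([228.0, 229.0, 283.0, 279.0], 0.46), ([326.0, 216.0, 428.0, 309.0], 0.21)]
weight [([304.0, 302.0, 320.0, 328.0], 0.56)]
top [[0.028, -0.981, 0.19, 0.217], [-1.0, -0.027, 0.007, -0.066], [-0.001, -0.19, -0.982, 1.393], [0.0, 0.0, 0.0, 1.0]]
booth [([288.0, 89.0, 354.0, 162.0], 0.79)]
rest [([431.0, 107.0, 462.0, 165.0], 0.96), ([377.0, 186.0, 401.0, 248.0], 0.88), ([385.0, 264.0, 419.0, 335.0], 0.86), ([434.0, 182.0, 460.0, 252.0], 0.55)]
forceps [([386.0, 182.0, 406.0, 258.0], 0.62), ([286.0, 148.0, 347.0, 166.0], 0.54)]
front_tab [([292.0, 149.0, 343.0, 161.0], 0.6), ([375.0
[... 220 characters left out ...]
, 'joint_positions': array([ 1.09890358e+00,  8.71877985e-02,  1.37062858e+00, -3.03837017e-05,
        1.68359342e+00, -1.03108454e-01]), 'qvel': array([ 1.06380536e-03, -1.25184992e-04,  5.91778354e-04,  1.30772787e-03,
       -6.22186085e-06,  3.09987780e-06]), 'joint_torque': array([ 1.26878800e-03, -3.39978218e+01, -3.02581537e+01,  7.18586775e-02,
        2.33987044e-02, -2.51560300e-05]), 'tool_pos': array([0.19830227, 0.51305266, 0.23054884]), 'ee_rot': array([3.14141387e+00, 4.88509673e-05, 2.77280494e+00]), 'wrist_force': array([-0.11145398, -0.48966756,  0.16190543]), 'wrist_torque': array([-0.03548599,  0.03147383,  0.04408182]), 'finger_force': 0.0, 'width': 0.09396817960930917}
```

View pics/scene0.png

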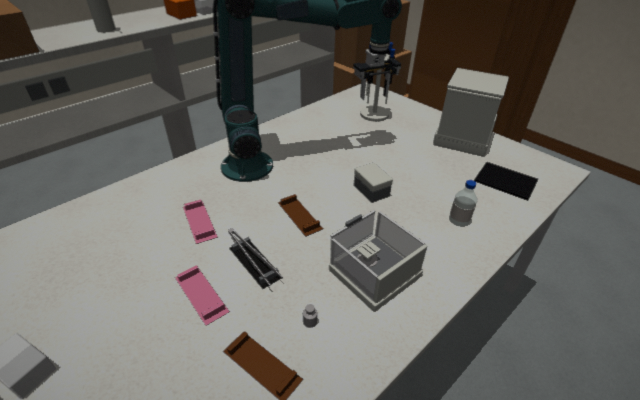

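View pics/top0.png

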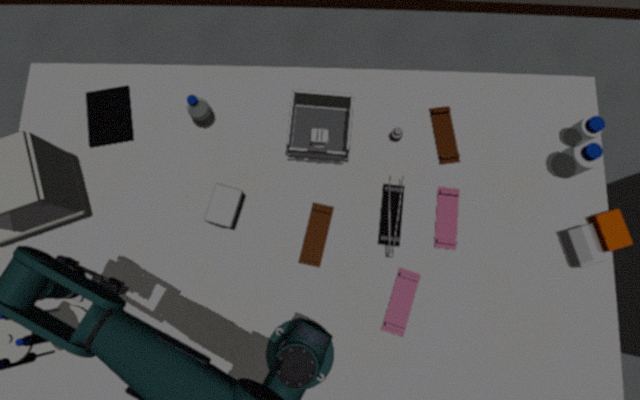

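Scene: booth at scene (377,258) / top (320,127); forceps on the black rest at scene (255,260) / top (392,215), tips towards +x. Weight at top (396,133). Now for finer crops.

```bash
python3 - <<'E'
from h import *
ims={c:np.load(c+'.npz') for c in('scene','top')}
def crop(c,x0,y0,x1,y1,s): return cv2.resize(ims[c]['im'][y0:y1,x0:x1,::-1],((x1-x0)*s,(y1-y0)*s),interpolation=cv2.INTER_CUBIC)
a=np.hstack([crop('top',280,80,360,170,5),crop('top',360,170,440,260,5)])  # 800x450
cv2.imwrite('pics/ctop.png',np.clip(a*1.5,0,255).astype('u1'))
a=crop('scene',220,180,430,330,3); b=cv2.resize(a,(800,571))
cv2.imwrite('pics/cscene.png',np.clip(b*1.5,0,255).astype('u1'))
for c,bx in(('top',(280,80,360,170)),('scene',(320,205,430,310))):
    uv,P=cloud(c,ims[c]['d']);m=(uv[:,0]>bx[0])&(uv[:,0]<bx[2])&(uv[:,1]>bx[1])&(uv[:,1]<bx[3]);P=P[m]
    print(c,m.sum(),np.histogram(P[:,2],np.arange(-.01,.16,.01))[0])
    for lo,hi in((.02,.04),(.065,.085),(.12,.14)):
        Q=P[(P[:,2]>lo)&(P[:,2]<hi)]
        if len(Q)>5:
            r=cv2.minAreaRect(Q[:,:2].astype('f4')*1000);print(lo,len(Q),np.median(Q[:,2]).round(4),np.round(r[0],1),np.round(r[1],1),round(r[2],1))
# forceps
for c,bx in(('top',(370,170,415,262)),('scene',(222,222,285,295))):
    uv,P=cloud(c,ims[c]['d']);m=(uv[:,0]>bx[0])&(uv[:,0]<bx[2])&(uv[:,1]>bx[1])&(uv[:,1]<bx[3])
    P=P[m];print(np.histogram(P[:,2],np.arange(-.01,.06,.005))[0]);Q=P[P[:,2]>.029]
    if len(Q)>5:
        r=cv2.minAreaRect(Q[:,:2].astype('f4')*1000);print(c,len(Q),Q[:,:2].mean(0),r,np.median(Q[:,2]))
    # black rest
    px=ims[c]['im'][uv[m][:,1],uv[m][:,0]].max(1);Q=P[(px<35)]
    if len(Q)>20:
        r=cv2.minAreaRect(Q[:,:2].astype('f4')*1000);print('rest',len(Q),r)
E
```

```text
top 7003 [1495 1244    9  876 1364  136  116  165  328  143  143  139  124  355
  301   63]
0.02 2240 0.0308 [699.4 -42.9] [196.7 187.7] 86.3
0.065 493 0.0744 [699.3 -41.3] [189.2 188.5] 85.9
0.12 656 0.1297 [701.8 -41.5] [191.2 203. ] 86.3
scene 11289 [2936 2066  206  649  935  354  372  402  599  427  413  454  446  627
  346   57]
0.02 1584 0.0307 [706.2 -45.3] [201.4 196.7] 86.3
0.065 1031 0.0745 [703.5 -44.7] [192.5 194.4] 86.6
0.12 973 0.129 [700.7 -43.7] [194.4 200.1] 86.5
[ 143 1448 1620  334   21   13   68   92   58  129   60    3    0]
top 265 [ 0.41769387 -0.27919762] ((429.7838134765625, -275.6153869628906), (55.01277160644531, 260.3204040527344), 82.83550262451172) 0.03718650313626215
rest 643 ((438.233642578125, -278.0671081542969), (64.29559326171875, 194.01187133789062), 85.57305908203125)
[  10 1914 1877   88   36   32   81  111   99  167   32    0    0]
scene 317 [ 0.43303308 -0.28311687] ((429.4703369140625, -278.03302001953125), (45.65497589111328, 259.72662353515625), 83.36038970947266) 0.0365354112680214
rest 618 ((439.962890625, -282.28759765625), (64.31182098388672, 192.4683380126953), 83.8173828125)
```

View pics/ctop.png

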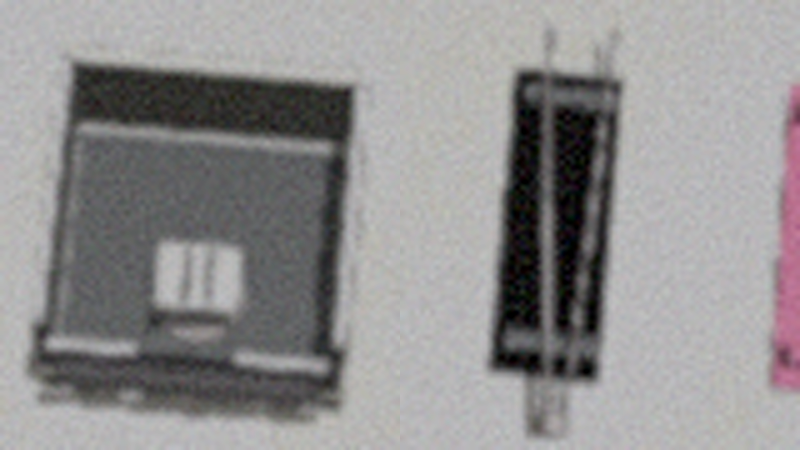

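View pics/cscene.png

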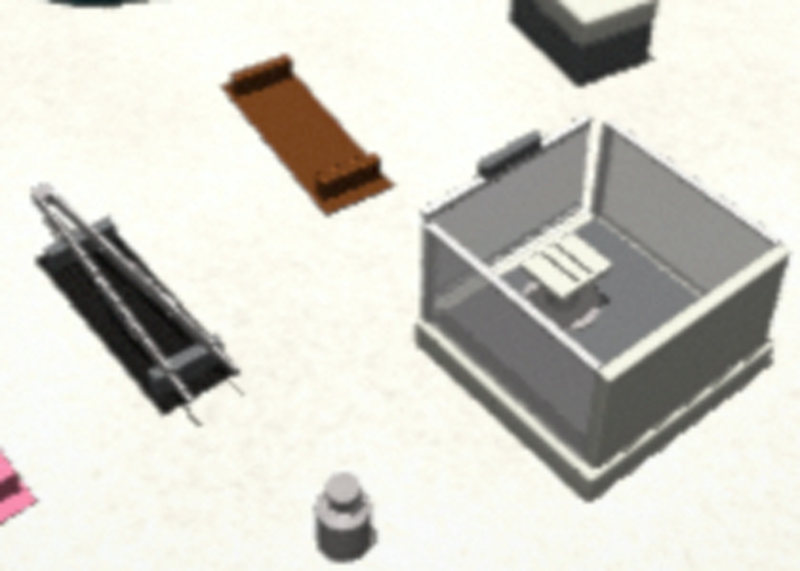

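Crops: booth with shut front, tab towards robot; gauge plate with two lines at top crop (198,280). Forceps tips at top crop (550,30)/(612,32), bow at (543,435). Fit the poses to the clouds.

```bash
cat > fit.py <<'E'
from h import *
from scipy.optimize import least_squares
def T(p,P): # world->local
    c,s=np.cos(p[2]),np.sin(p[2]);d=P[:,:2]-p[:2];return d@np.array([[c,-s],[s,c]])
def seg(L,a,b):
    a=np.array(a);b=np.array(b);v=b-a;t=np.clip((L-a)@v/(v@v),0,1);return np.linalg.norm(L-a-t[:,None]*v,axis=-1)
def fit(res,x0): return least_squares(res,x0,loss='soft_l1',f_scale=.002,x_scale=[.01,.01,.05])
def forceps(cams=('top','scene'),lo=.031,hi=.045,x0=(.45,-.28,-.12),dw=0.):
    out={}
    for c in cams:
        uv,P=cloud(c,np.load(c+'.npz')['d'])
        L=T(x0,P);P=P[(P[:,2]>lo)&(P[:,2]<hi)&(L[:,0]>-.17)&(L[:,0]<.13)&(abs(L[:,1])<.04)]
        f=lambda p:np.min([seg(T(p,P),(-.14,s*.005),(.11,s*.0215)) for s in(1,-1)],0)
        r=fit(f,x0);out[c]=(r.x.round(4),len(P),np.median(abs(r.fun)).round(4))
    return out
def rim(cams=('top','scene'),x0=(.701,-.043,-.063)):
    for c in cams:
        uv,P=cloud(c,np.load(c+'.npz')['d'])
        L=T(x0,P);P=P[(P[:,2]>.124)&(P[:,2]<.134)&(abs(L[:,0])<.11)&(abs(L[:,1])<.11)]
        for h in(.092,.094,.096):
            q=[(-.095,-h),(-.095,h),(.092,h),(.092,-h)]
            r=fit(lambda p:np.min([seg(T(p,P),q[i],q[(i+1)%4]) for i in range(4)],0),x0);print('rim',c,h,r.x.round(4),r.cost,len(P))
E
python3 - <<'E'
from fit import *
print(forceps());rim()
for c,bx in(('top',(305,122,335,146)),('scene',(352,234,384,262))):
    z=np.load(c+'.npz');uv,P=cloud(c,z['d']);x0=(.671,-.041,-.063);L=T(x0,P)
    m=(abs(L)<.045).all(1)&(P[:,2]>.068)&(P[:,2]<.085);Q=P[m]
    r=cv2.minAreaRect(Q[:,:2].astype('f4')*1000);print('plate',c,m.sum(),np.median(Q[:,2]),Q[:,:2].mean(0),r)
    # brightness-based plate rectangle on plane z=.075: sample in local grid
    cal=robot.calibration(c);E=np.linalg.inv(cal['extrinsics'])
    g=np.arange(-.04,.0401,.001);gx,gy=np.meshgrid(g,g,indexing='ij')
    co,si=np.cos(x0[2]),np.sin(x0[2])
    W=np.c_[x0[0]+co*gx.ravel()-si*gy.ravel(),x0[1]+si*gx.ravel()+co*gy.ravel(),np.full(gx.size,.075)]
    uvp,_=cv2.projectPoints(W,cv2.Rodrigues(E[:3,:3])[0],E[:3,3],np.array(cal['mtx']),np.array(cal['D']))
    I=cv2.remap(cv2.cvtColor(z['im'],cv2.COLOR_RGB2GRAY).astype('f4'),uvp.reshape(*gx.shape,2).astype('f4'),None,cv2.INTER_LINEAR)
    print('y prof (y=-40..40 step2)',I[30:50].mean(0)[::2].astype(int).tolist())
    print('x prof',np.r_['0',I[:,[20,22,24,56,58,60]].mean(1)[::2]].astype(int).tolist())
E
```

```text
{'top': (array([ 0.4426, -0.281 , -0.0713]), 244, np.float64(0.0011)), 'scene': (array([ 0.4436, -0.2846, -0.0684]), 286, np.float64(0.0011))}
rim top 0.092 [ 0.7019 -0.0414 -0.0649] 0.0014413179259226358 533
rim top 0.094 [ 0.7019 -0.0415 -0.0643] 0.0016434117816481718 533
rim top 0.096 [ 0.7019 -0.0418 -0.0639] 0.002198900937668377 533
rim scene 0.092 [ 0.7026 -0.0448 -0.0632] 0.0019583001987515756 756
rim scene 0.094 [ 0.7026 -0.0445 -0.0633] 0.0023155917128989917 756
rim scene 0.096 [ 0.7026 -0.0438 -0.0617] 0.003217743302666851 756
plate top 227 0.07440703910730662 [ 0.67438701 -0.03995983] ((676.0423583984375, -39.917625427246094), (53.82143783569336, 47.58095932006836), 86.23896026611328)
y prof (y=-40..40 step2) [65, 64, 64, 64, 69, 76, 88, 101, 112, 119, 121, 122, 123, 123, 120, 111, 103, 98, 102, 110, 117, 117, 110, 99, 92, 97, 108, 117, 122, 123, 122, 120, 115, 105, 87, 70, 62, 60, 62, 64, 65]
x prof [66, 66, 66, 68, 69, 69, 65, 60, 54, 56, 62, 79, 95, 109, 116, 122, 122, 122, 122, 122, 122, 123, 123, 123, 123, 123, 122, 122, 122, 122, 121, 119, 113, 100, 87, 75, 70, 66, 64, 64, 65]
plate scene 238 0.07414606334381918 [ 0.67524055 -0.04373448] ((674.3095703125, -41.37085723876953), (58.07835388183594, 45.45461654663086), 84.91044616699219)
y prof (y=-40..40 step2) [94, 96, 96, 89, 83, 90, 114, 143, 158, 163, 163, 163, 163, 161, 153, 135, 115, 120, 142, 157, 160, 154, 136, 117, 121, 142, 156, 162, 163, 163, 162, 158, 147, 125, 102, 89, 84, 83, 83, 83, 83]
x prof [87, 82, 85, 96, 115, 138, 152, 155, 158, 158, 151, 150, 156, 161, 162, 163, 163, 163, 163, 163, 163, 163, 163, 163, 163, 163, 163, 163, 163, 163, 162, 158, 140, 106, 79, 70, 70, 72, 74, 74, 74]
```

```bash
for i in 1 2 3; do :; done; python3 -m handwheel '[[[0,0,0.013],[0.58,-0.735,0],1],[[0,0,0.013],[0.58,-0.735,0],1],[[0,0,0.013],[0.58,-0.735,0],1],[[0,0,0.013],[0.58,-0.735,0],1],[[0,0,0.013],[0.58,-0.735,0],1]]'
python3 -m handwheel '[[[0,0,0.013],[0.58,-0.735,0],1],[[0,0,0.013],[0.58,-0.735,0],1],[[0,0,0.013],[0.58,-0.735,0],1],[[0,0,0.013],[0.58,-0.735,0],1],[[0,0,0.013],[0.58,-0.735,0],1]]'
python3 -m handwheel '[[[0,0,0.013],[0.58,-0.735,0],1],[[0,0,0.013],[0.58,-0.735,0],1],[[0,0,0.013],[0.58,-0.735,0],1],[[0,0,0.013],[0.58,-0.735,0],1],[[0,0,0.013],[0.58,-0.735,0],1]]'
python3 - <<'E'
from fit import *
print(onplane('top',[[390,176],[402.4,176.4],[388.6,257]],.035))
for c in('top','scene'):
    uv,P=cloud(c,np.load(c+'.npz')['d']);L=T((.443,-.283,-.07),P);m=(P[:,2]>.029)&(P[:,2]<.045)&(abs(L[:,0])<.2)&(abs(L[:,1])<.04)
    print(np.percentile(L[m,0],[0,2,98,100]))
print(robot.get_obs()['joint_positions'])
E
```

```text
time: 1.3
tool_pos: [0.3441, 0.3278, 0.2307]
ee_rot: [3.141, 0.001, 2.876]
wrist_force: [0.7, -1.0, 0.5]
width: 0.0574
finger_force: 0.0
time: 1.8
tool_pos: [0.4892, 0.1438, 0.2308]
ee_rot: [3.141, 0.001, 2.978]
wrist_force: [-0.2, 0.5, -0.1]
width: 0.0172
finger_force: 0.0
time: 2.3
tool_pos: [0.6343, -0.0399, 0.2305]
ee_rot: [3.141, 0.0, 3.08]
wrist_force: [0.5, 0.2, 0.8]
width: 0.0006
finger_force: 0.0
[[ 0.55815651 -0.27105684  0.035     ]
 [ 0.55796414 -0.31094618  0.035     ]
 [ 0.29959408 -0.26646754  0.035     ]]
[-0.18930106 -0.14295682  0.10577789  0.11757637]
[-0.14381896 -0.13976091  0.1109161   0.11685896]
[-1.52229754e-01  2.79408840e-01  1.14756997e+00  3.18330400e-04
  1.71435270e+00 -1.66111010e+00]
```

```bash
python3 -m handwheel '[[[0,0,0],[0,0,-0.915],1],[[0,0,0],[0,0,-0.915],1],[[0,0,0],[0,0,0],1],[[0,0,0],[-0.28,0.018,0],1],[[0,0,0],[0,0,0],1]]'
python3 -m handwheel '[[[0,0,0],[-0.334,0.021,-0.023],1],[[0,0,0],[-0.334,0.021,-0.023],1],[[0,0,0],[-0.288,0.018,-0.147],1],[[0,0,0],[-0.288,0.018,-0.147],1],[[0,0,0],[0,0,0],1]]'
python3 -m handwheel '[[[0,0,0],[-0.214,0.014,-0.269],1],[[0,0,0],[-0.214,0.014,-0.269],1],[[0,0,0],[-0.084,0.005,-0.336],1],[[0,0,0],[-0.084,0.005,-0.336],1],[[0,0,0],[0,0,0],1]]'
python3 - <<'E'
from h import *
im,d=snap('top');im2,d2=snap('scene')
a=np.hstack([cv2.resize(i[y:y+110,x:x+110,::-1],(400,400),interpolation=cv2.INTER_CUBIC) for i,x,y in((im,270,80),(im2,320,205))])
cv2.imwrite('pics/fold1.png',np.clip(a*1.4,0,255).astype('u1'))
E
```

```text
time: 2.8
tool_pos: [0.6194, -0.0371, 0.1414]
ee_rot: [-3.141, 0.002, 3.08]
wrist_force: [-0.4, 0.5, -0.4]
width: 0.0006
finger_force: 0.0
time: 3.3
tool_pos: [0.557, -0.0331, 0.1239]
ee_rot: [-3.141, 0.002, 3.08]
wrist_force: [0.5, 0.8, 1.0]
width: 0.0005
finger_force: 0.0
time: 3.8
tool_pos: [0.5289, -0.0316, 0.0631]
ee_rot: [-3.141, 0.003, 3.079]
wrist_force: [-0.7, -0.5, 0.2]
width: 0.0004
finger_force: 0.0
```

View pics/fold1.png

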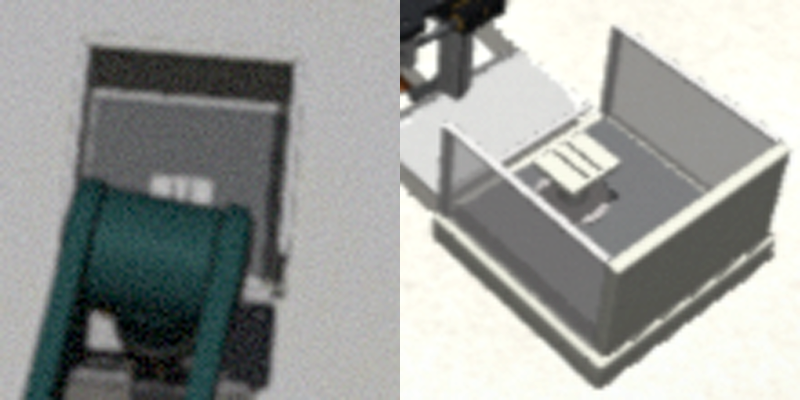

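The front is down almost flat (scene crop, panel at (500,110)), finger on it. Press a few mm to the stop.

```bash
python3 -m handwheel '[[[0,0,0],[0,0,-0.03],1],[[0,0,0],[0,0,-0.02],1],[[0,0,0],[0,0,0],1]]'
python3 -m handwheel '[[[0,0,0],[0,0,-0.02],1],[[0,0,0],[0,0,-0.02],1],[[0,0,0],[0,0,0],1]]'
```

```text
time: 4.2
tool_pos: [0.5289, -0.0317, 0.0622]
ee_rot: [-3.141, 0.004, 3.079]
wrist_force: [-2.0, 0.4, 9.6]
width: 0.0004
finger_force: 4.5
time: 4.5
tool_pos: [0.5291, -0.0317, 0.0618]
ee_rot: [-3.141, 0.004, 3.079]
wrist_force: [-4.2, 1.7, 16.0]
width: 0.0006
finger_force: 7.8
```

```bash
python3 -m handwheel '[[[0,0,0],[0,0,1],1],[[0,0,0],[0,0,1],1],[[0,0,0],[0,0,1],1],[[0,0,-0.002],[-0.28,-0.84,0],0.35],[[0,0,-0.002],[-0.28,-0.84,0],0.35]]'
python3 -m handwheel '[[[0,0,-0.002],[-0.28,-0.84,0],0.35],[[0,0,-0.002],[-0.28,-0.84,0],0.35],[[0,0,-0.002],[-0.28,-0.84,0],0.35],[[0,0,-0.001],[-0.28,-0.84,0],0.35],[[0,0,0],[0,0,0],0.35]]'
python3 - <<'E'
from fit import *
from scipy.spatial.transform import Rotation
im,d=snap('top');im2,d2=snap('scene')
a=np.hstack([cv2.resize(i[y:y+150,x:x+150,::-1],(400,400),interpolation=cv2.INTER_CUBIC) for i,x,y in((im,270,120),(im2,220,180))])
cv2.imwrite('pics/pre.png',np.clip(a*1.4,0,255).astype('u1'))
o=robot.get_obs();print(o['joint_positions'])
# panel plane
for c in('top','scene'):
    uv,P=cloud(c,np.load(c+'.npz')['d']);L=T((.703,-.043,-.064),P);m=(L[:,0]>-.19)&(L[:,0]<-.11)&(abs(L[:,1])<.08)&(P[:,2]<.06)
    A=np.c_[L[m,0],np.ones(m.sum())];print(c,m.sum(),np.linalg.lstsq(A,P[m,2],rcond=None)[0],np.median(P[m,2]))
E
```

```text
time: 5.0
tool_pos: [0.5007, -0.116, 0.2108]
ee_rot: [-3.14, 0.006, 3.076]
wrist_force: [0.9, 0.4, -0.8]
width: 0.0133
finger_force: 0.0
time: 5.5
tool_pos: [0.4416, -0.2881, 0.2074]
ee_rot: [-3.139, -0.001, 3.055]
wrist_force: [0.1, -0.1, -0.4]
width: 0.0533
finger_force: 0.0
[-6.78447129e-01  4.04614638e-02  1.46575926e+00  7.60354490e-04
  1.63543057e+00 -2.16719996e+00]
top 1261 [0.11265103 0.05131477] 0.03601363995883711
scene 912 [-0.06263633  0.02268102] 0.03578758821879868
```

View pics/pre.png

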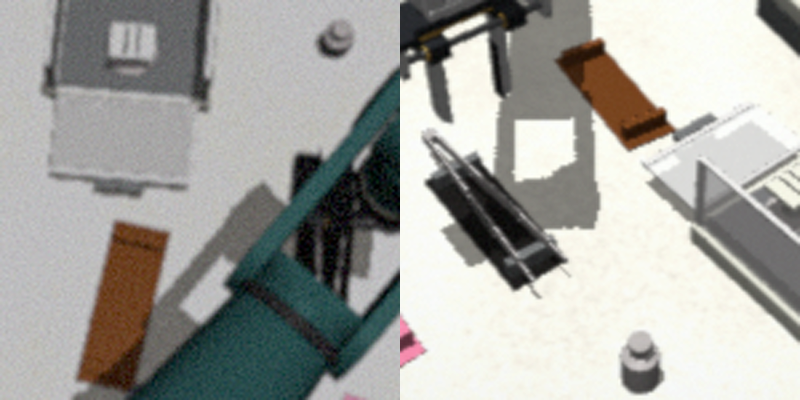

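Front lies flat, tab towards robot; the forceps stand untouched on the black rest, gripper above. Correct and descend.

```bash
python3 -m handwheel '[[[0,0,0],[0.05,0.1,-0.8],0.32],[[0,0,0],[0,0,-0.8],0.32],[[0,0,0],[0,0,-0.8],0.32],[[0,0,0],[0,0,-0.4],0.32],[[0,0,0],[0,0,0],0.32]]'
python3 -m handwheel '[[[0,0,0],[0,0,-0.3],0.32],[[0,0,0],[0,0,-0.3],0.32],[[0,0,0],[0,0,0],0.32]]'
python3 -c "
from h import *
o=robot.get_obs();print(o['tool_pos'],o['ee_rot'],o['width'])"
```

```text
time: 6.1
tool_pos: [0.4443, -0.2751, 0.0633]
ee_rot: [3.136, -0.007, 3.064]
wrist_force: [1.2, -0.4, 0.3]
width: 0.0641
finger_force: 0.0
time: 6.4
tool_pos: [0.4461, -0.2773, 0.037]
ee_rot: [3.141, -0.001, 3.063]
wrist_force: [-0.1, -0.2, -0.2]
width: 0.0637
finger_force: 0.0
[ 0.44607521 -0.27726319  0.03702588] [ 3.14051367e+00 -9.12772316e-04  3.06347341e+00] 0.06368091232703946
```

```bash
python3 -m handwheel '[[[0,0,0],[-0.02,-0.1,0.02],0.32],[[0,0,0],[0,0,0],0.32],[[0,0,0],[0,0,0],0.58],[[0,0,0],[0,0,0],0.58],[[0,0,0],[0,0,0],0.58]]'
for c in 0.62 0.64; do :; done
python3 -m handwheel '[[[0,0,0],[0,0,0],0.64],[[0,0,0],[0,0,0],0.64],[[0,0,0],[0,0,0],0.64]]'
python3 -m handwheel '[[[0,0,0],[0,0,0],0.7],[[0,0,0],[0,0,0],0.7],[[0,0,0],[0,0,0],0.7]]'
python3 -m handwheel '[[[0,0,0],[0,0,0],0.785],[[0,0,0],[0,0,0],0.785],[[0,0,0],[0,0,0],0.785],[[0,0,0],[0,0,0],0.785]]'
```

```text
time: 6.9
tool_pos: [0.4449, -0.2836, 0.0384]
ee_rot: [-3.141, 0.001, 3.062]
wrist_force: [-0.6, -0.8, 0.4]
width: 0.0433
finger_force: 0.0
time: 7.2
tool_pos: [0.4449, -0.2833, 0.0382]
ee_rot: [3.141, 0.0, 3.062]
wrist_force: [0.2, 1.3, 1.2]
width: 0.0338
finger_force: 1.4
time: 7.5
tool_pos: [0.4449, -0.2834, 0.0382]
ee_rot: [3.141, 0.0, 3.062]
wrist_force: [-0.2, 1.1, 1.8]
width: 0.0285
finger_force: 3.0
time: 7.9
tool_pos: [0.4449, -0.2835, 0.0382]
ee_rot: [3.142, 0.0, 3.062]
wrist_force: [0.6, 1.4, 2.6]
width: 0.0204
finger_force: 5.6
```

```bash
python3 -m handwheel '[[[0,0,0],[0,0,0.1],0.787],[[0,0,0],[0,0,0.2],0.787],[[0,0,0],[0,0,0.3],0.787],[[0,0,0],[0,0,0.4],0.787],[[0,0,0],[0,0,0.4],0.787]]'
python3 -m handwheel '[[[0,0,0],[0,0,0.4],0.787],[[0,0,0],[0,0,0.2],0.787],[[0,0,0],[0,0,0],0.787],[[0,0,0],[0,0,0],0.787]]'
python3 - <<'E'
from fit import *
im,d=snap('top');im2,d2=snap('scene')
a=np.hstack([cv2.resize(i[y:y+80,x:x+80,::-1],(400,400),interpolation=cv2.INTER_CUBIC) for i,x,y in((im,360,130),(im2,225,185))])
cv2.imwrite('pics/lift.png',np.clip(a*1.4,0,255).astype('u1'))
o=robot.get_obs();print(o['tool_pos'],o['ee_rot'],o['width'],o['finger_force'],o['wrist_force'],o['wrist_torque'])
z=o['tool_pos'][2]-.006
for c in('top','scene'):
    uv,P=cloud(c,np.load(c+'.npz')['d']);L=T((o['tool_pos'][0],o['tool_pos'][1],o['ee_rot'][2]-np.pi),P)
    m=(abs(L[:,1])<.03)&(abs(P[:,2]-z)<.03)
    for a,b in((-.17,-.14),(-.14,-.10),(-.10,-.07),(.05,.08),(.08,.1),(.1,.13)):
        q=m&(L[:,0]>a)&(L[:,0]<b)
        if q.sum()>3:print(c,a,q.sum(),'y',np.percentile(L[q,1],[10,50,90]).round(4),'z-zg',np.percentile(P[q,2]-z,[10,50,90]).round(4),'xmax',L[q,0].max().round(4),L[q,0].min().round(4))
E
```

```text
time: 8.4
tool_pos: [0.4444, -0.2837, 0.1088]
ee_rot: [-3.141, -0.001, 3.061]
wrist_force: [-0.6, -0.1, -0.3]
width: 0.0205
finger_force: 4.0
time: 8.8
tool_pos: [0.4445, -0.2834, 0.1374]
ee_rot: [3.141, -0.001, 3.062]
wrist_force: [-0.7, -0.5, -0.6]
width: 0.02
finger_force: 4.0
[ 0.4440754  -0.28304484  0.1365092 ] [ 3.14006412e+00 -2.30656475e-03  3.06170708e+00] 0.020514026792424516 4.048929736018181 [ 0.3560681   0.23706791 -0.20419821] [ 0.01245023 -0.0240761  -0.04499836]
top -0.1 20 y [-0.0075 -0.0048  0.0076] z-zg [0.0033 0.0072 0.0101] xmax -0.0704 -0.09
top 0.05 6 y [0.0062 0.0089 0.0093] z-zg [0.0051 0.0081 0.0111] xmax 0.0699 0.0578
scene -0.1 11 y [-0.0104 -0.0099 -0.0083] z-zg [-0.0053  0.0032  0.0079] xmax -0.0751 -0.0958
scene 0.05 60 y [-0.0098  0.0035  0.0062] z-zg [-0.0058  0.0026  0.008 ] xmax 0.0797 0.0505
scene 0.08 30 y [-0.0096  0.0041  0.007 ] z-zg [-0.0012  0.0025  0.0071] xmax 0.0994 0.0806
scene 0.1 19 y [-0.0091 -0.007   0.0077] z-zg [-0.0033  0.0011  0.0034] xmax 0.114 0.1008
```

View pics/lift.png

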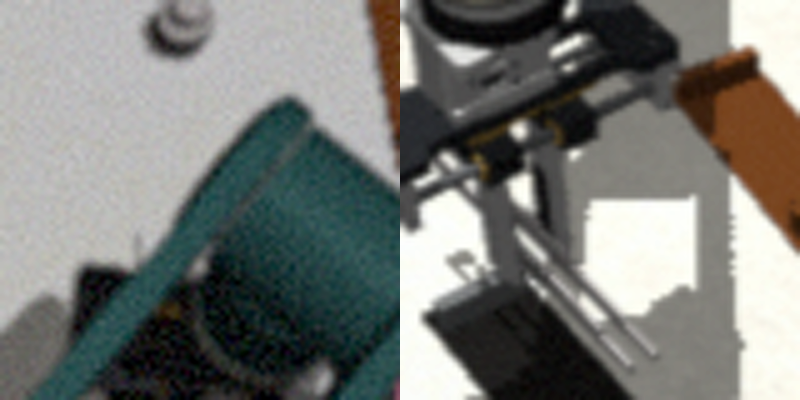

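```bash
python3 -m handwheel '[[[0,0,0.001],[0,0.2,0],0.787],[[0,0,0.001],[0,0.4,0],0.787],[[0,0,0.001],[0,0.6,0],0.787],[[0,0,0.001],[0,0.6,0],0.787],[[0,0,0.001],[0,0.6,0],0.787]]'
python3 -m handwheel '[[[0,0,0.001],[0,0.6,0],0.787],[[0,0,0.001],[0,0.6,0],0.787],[[0,0,0.001],[0,0.6,0],0.787],[[0,0,0.001],[0,0.6,0],0.787],[[0,0,0],[0,0.34,0],0.787]]'
python3 -m handwheel '[[[0,0,0],[0,0,0],0.787],[[0,0,0],[0,0,-0.2],0.787],[[0,0,0],[0,0,-0.4],0.787],[[0,0,0],[0,0,-0.2],0.787],[[0,0,0],[0,0,0],0.787]]'
python3 -m handwheel '[[[0,0,0],[0,0,0],0.787],[[0,0,0],[0,0,0],0.787]]'
python3 -c "
from h import *
o=robot.get_obs();print(o['tool_pos'],o['ee_rot'],o['width'],o['finger_force'],o['joint_positions'])"
```

```text
time: 9.4
tool_pos: [0.4441, -0.1616, 0.1371]
ee_rot: [3.14, -0.002, 3.07]
wrist_force: [0.8, 0.4, -1.2]
width: 0.0204
finger_force: 4.0
time: 9.9
tool_pos: [0.4438, -0.0239, 0.1373]
ee_rot: [3.14, -0.002, 3.078]
wrist_force: [0.1, 0.5, -0.4]
width: 0.0201
finger_force: 4.1
time: 10.4
tool_pos: [0.443, -0.027, 0.0954]
ee_rot: [3.141, -0.005, 3.075]
wrist_force: [0.6, 0.1, -0.9]
width: 0.0203
finger_force: 4.0
time: 10.6
tool_pos: [0.4453, -0.027, 0.0987]
ee_rot: [-3.141, 0.001, 3.075]
wrist_force: [-1.1, 0.2, -1.3]
width: 0.0205
finger_force: 4.0
[ 0.44533426 -0.0269714   0.09871376] [-3.14145118e+00  1.34800388e-03  3.07530998e+00] 0.020473715590491527 4.049009755253792 [-1.87713184e-01 -8.13478148e-02  1.80529390e+00  2.31293393e-05
  1.41629135e+00 -1.69223028e+00]
```

```bash
python3 -m handwheel '[[[0,0,0],[0.3,-0.019,0],0.787],[[0,0,0],[0.5,-0.032,0],0.787],[[0,0,0],[0.5,-0.032,0],0.787],[[0,0,0],[0.5,-0.032,0],0.787],[[0,0,0],[0.34,-0.022,0],0.787]]'
python3 -m handwheel '[[[0,0,0],[0,0,0],0.787],[[0,0,0],[0,0,0],0.787],[[0,0,0],[0,0,0],0.787],[[0,0,0],[0,0,0],0.787]]'
cat > look.py <<'E'
from fit import *
import sys
im,d=snap('top');im2,d2=snap('scene')
a=np.hstack([cv2.resize(i[y:y+50,x:x+50,::-1],(400,400),interpolation=cv2.INTER_CUBIC) for i,x,y in((im,295,105),(im2,340,220))])
cv2.imwrite(f'pics/{sys.argv[1]}.png',np.clip(a*1.4,0,255).astype('u1'))
o=robot.get_obs();print(o['tool_pos'],o['ee_rot'],o['width'],o['finger_force'])
tp=o['tool_pos'];z=tp[2]-.006
for c in('top','scene'):
    uv,P=cloud(c,np.load(c+'.npz')['d']);L=T((tp[0],tp[1],o['ee_rot'][2]-np.pi),P)
    m=(abs(L[:,1])<.03)&(P[:,2]-z>-.006)&(P[:,2]-z<.012)
    for a,b in((.04,.06),(.06,.085),(.085,.1),(.1,.13)):
        q=m&(L[:,0]>a)&(L[:,0]<b)
        if q.sum()>2:print(c,a,q.sum(),'y',np.percentile(L[q,1],[0,10,50,90,100]).round(4),'z-zg',np.percentile(P[q,2]-z,[10,50,90]).round(4),'xmax',L[q,0].max().round(4))
E
python3 look.py near1
```

```text
time: 11.1
tool_pos: [0.5539, -0.0338, 0.099]
ee_rot: [-3.141, 0.002, 3.076]
wrist_force: [0.1, 0.1, -0.6]
width: 0.0201
finger_force: 4.0
time: 11.5
tool_pos: [0.5511, -0.0333, 0.0982]
ee_rot: [3.142, -0.0, 3.076]
wrist_force: [-0.6, -0.2, -1.4]
width: 0.0201
finger_force: 4.0
[ 0.55126703 -0.03332435  0.09823423] [3.14151345e+00 1.82378138e-04 3.07589558e+00] 0.02022937355836984 4.0489210188388824
scene 0.04 39 y [-0.0114 -0.0104  0.0023  0.0053  0.0076] z-zg [-0.0043  0.0015  0.0072] xmax 0.06
scene 0.06 50 y [-0.0126 -0.0096 -0.0014  0.006   0.009 ] z-zg [-0.0036  0.0028  0.0062] xmax 0.0849
scene 0.085 21 y [-0.0102 -0.0099  0.0027  0.0071  0.0089] z-zg [-0.0017  0.0006  0.0035] xmax 0.0998
scene 0.1 17 y [-0.0122 -0.0105 -0.0083  0.0061  0.0068] z-zg [-0.0023  0.0006  0.0036] xmax 0.1144
```

View pics/near1.png

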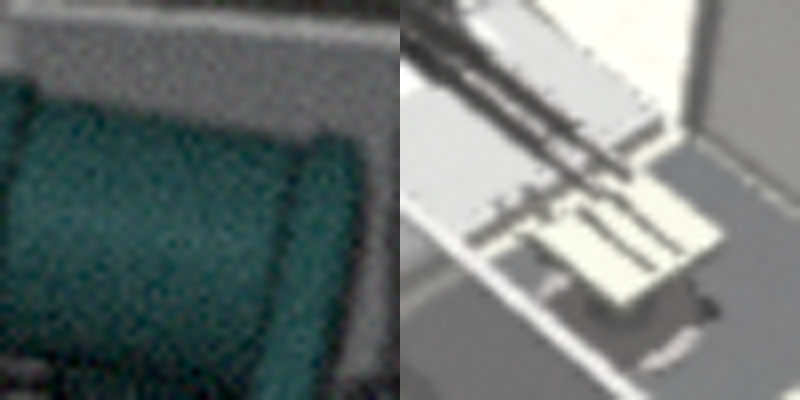

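Tips (scene crop ~(625,195)) are in line with the lines, above the near edge of the plate. Move on over the plate and measure in a rectified scene view.

```bash
python3 -m handwheel '[[[0,0,0],[0.1,-0.007,0],0.787],[[0,0,0],[0.11,-0.007,-0.08],0.787],[[0,0,0],[0,0,0],0.787],[[0,0,0],[0,0,0],0.787],[[0,0,0],[0,0,0],0.787]]'
cat > rect.py <<'E'
from fit import *
import sys
X0=(.674,-.041,-.064)
snaps=[snap('scene')[0].astype(float) for _ in range(4)]
im=np.mean(snaps,0).astype('f4')
o=robot.get_obs();tp=o['tool_pos'];print(tp,o['ee_rot'],o['width'],o['finger_force'])
zt=tp[2]-.0062
yaw=o['ee_rot'][2]-np.pi;tip=tp[:2]+.1125*np.array([np.cos(yaw),np.sin(yaw)]);print('tip nominal local',T(X0,tip[None]).round(4),'yaw rel',yaw-X0[2],'zc',zt)
cal=robot.calibration('scene');E=np.linalg.inv(cal['extrinsics'])
def rect(z):
    gx,gy=np.meshgrid(np.arange(.04,-.05,-.0003),np.arange(.04,-.0401,-.0003),indexing='ij');co,si=np.cos(X0[2]),np.sin(X0[2])
    W=np.c_[X0[0]+co*gx.ravel()-si*gy.ravel(),X0[1]+si*gx.ravel()+co*gy.ravel(),np.full(gx.size,z)]
    uv,_=cv2.projectPoints(W,cv2.Rodrigues(E[:3,:3])[0],E[:3,3],np.array(cal['mtx']),np.array(cal['D']))
    R=cv2.remap(im,uv.reshape(*gx.shape,2).astype('f4'),None,cv2.INTER_CUBIC)[:,:,::-1]
    R=cv2.resize(R,(400,450))
    for k in range(-30,31,10):  # ticks: y right edge of 10 mm, x
        c=int((.04-k/1000)/.08*400);cv2.line(R,(c,0),(c,6 if k else 449),(0,0,255),1)
        r=int((.04-k/1000)/.09*450);cv2.line(R,(0,r),(6 if k else 399,r),(0,0,255),1)
    return R
cv2.imwrite(f'pics/{sys.argv[1]}.png',np.clip(np.hstack([rect(.075),rect(zt+.0035)])*1.3,0,255).astype('u1'))
E
python3 rect.py rect1
```

```text
time: 12.1
tool_pos: [0.5622, -0.034, 0.0938]
ee_rot: [3.141, -0.001, 3.076]
wrist_force: [0.4, 0.7, -0.4]
width: 0.0203
finger_force: 4.0
[ 0.56226277 -0.03406886  0.094073  ] [3.14149008e+00 8.93801751e-05 3.07593984e+00] 0.01959817983804261 4.048941358923912
tip nominal local [[ 0.0005 -0.0004]] yaw rel -0.0016528109216982778 zc 0.08787300284840839
```

View pics/rect1.png

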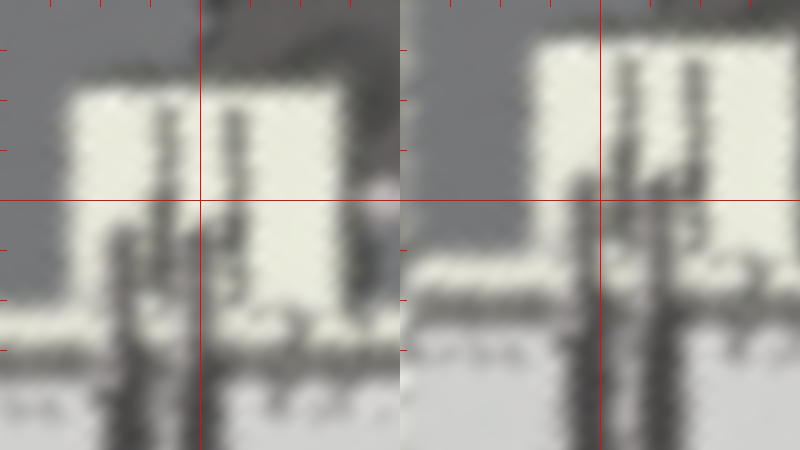

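Rectified: lines at y=±7 mm of the assumed mark (x centred +1 mm); tips' apparent ends at right-panel (585,175)/(662,175), including their visible side faces. Descend a bit and fit a rendered model to resolve the parallax.

```bash
python3 -m handwheel '[[[0,0,0],[0,0,-0.05],0.787],[[0,0,0],[0,0,-0.04],0.787],[[0,0,0],[0,0,0],0.787],[[0,0,0],[0,0,0],0.787],[[0,0,0],[0,0,0],0.787]]'
cat > model.py <<'E'
from fit import *
from scipy.optimize import minimize
import sys
X0=np.array([.674,-.041,-.064])
N=8;im=np.mean([cv2.cvtColor(snap('scene')[0],cv2.COLOR_RGB2GRAY).astype(float) for _ in range(N)],0)
o=robot.get_obs();tp=o['tool_pos'];yaw=o['ee_rot'][2]-np.pi;zc=tp[2]-.0062
tip0=tp[:2]+.1125*np.array([np.cos(yaw),np.sin(yaw)])
print(tp,o['ee_rot'],o['width'],o['finger_force'],'nominal tip',T(X0,tip0[None]).round(4),'zc',zc.round(4))
cal=robot.calibration('scene');E=np.linalg.inv(cal['extrinsics']);S=8;u0,v0,n=335,215,60
def poly(p,yw,pts):
    c,s=np.cos(yw),np.sin(yw);pts=np.asarray(pts,float);W=np.c_[p[0]+c*pts[:,0]-s*pts[:,1],p[1]+s*pts[:,0]+c*pts[:,1],pts[:,2]]
    uv,_=cv2.projectPoints(W,cv2.Rodrigues(E[:3,:3])[0],E[:3,3],np.array(cal['mtx']),np.array(cal['D']));return ((uv.reshape(-1,2)-[u0,v0]+.5)*S*16).round().astype(np.int32)
def fill(M,q,v): cv2.fillConvexPoly(M,cv2.convexHull(q),v,cv2.LINE_8,4)
def box(x0,x1,ya,yb,z0,z1): return [(x,y,z) for x in(x0,x1) for y in(ya,yb) for z in(z0,z1)]
def labels(k,zc,g=.006):
    M=np.zeros((n*S,n*S),np.uint8);m=X0[:2]+k[:2];
    rect=lambda xa,xb,ya,yb,z:[(xa,ya,z),(xa,yb,z),(xb,ya,z),(xb,yb,z)]
    fill(M,poly(m,X0[2],rect(-.022,.022,-.027,.027,.075)),1)
    for s in(1,-1): fill(M,poly(m,X0[2],rect(-.018,.018,s*.006,s*.008,.075)),2)
    t=tip0+k[2:4]
    for s in(1,-1): # far (+y) arm first, camera on -y
        for xa,xb,h in((-.06,-.028,.007),(-.028,0,.0035)):
            ya,yb=s*g,s*(g+.003)
            fill(M,poly(t,yaw,box(xa,xb,ya,yb,zc-h,zc+h)),3)
            fill(M,poly(t,yaw,rect(xa,xb,ya,yb,zc+h)),4)
    return M
def cost(k,zc,full=False):
    M=labels(k,zc);A=np.stack([cv2.blur((M==i).astype('f4'),(S,S))[S//2::S,S//2::S] for i in range(5)],-1)
    A=cv2.GaussianBlur(A,(0,0),.55)
    w=A[...,0]<.05;X=A[w][:,1:];y=im[v0:v0+n,u0:u0+n][w]
    c=np.linalg.lstsq(X,y,rcond=None)[0];r=X@c-y;f=np.mean(np.minimum(r**2,900))
    return (f,c,w.sum()) if full else f
for z in(zc-.001,zc,zc+.001):
  for st in(0,-.002):
    b=minimize(cost,[.001,0.,0.,st],args=(z,),method='Nelder-Mead',options=dict(initial_simplex=np.array([.001,0,0,st])+np.r_[np.zeros((1,4)),np.eye(4)*.002],xatol=5e-5,fatol=.05))
    k=b.x;m=X0[:2]+k[:2];t=tip0+k[2:4];f,c,w=cost(k,z,True)
    print(round(z,4),round(f,1),w,'mark',k[:2].round(4),'tipcorr',k[2:].round(4),'tip in mark frame mm',(T(np.r_[m,X0[2]],t[None])*1000).round(2),c.round())
k0=k
vis=lambda a:cv2.resize(a.astype('u1'),(400,400),interpolation=cv2.INTER_CUBIC)
M=labels(k0,zc);B=vis(np.clip(im[v0:v0+n,u0:u0+n]*1.3,0,255));ed=cv2.resize(cv2.Canny(M*50,10,20),(400,400))
B=cv2.cvtColor(B,cv2.COLOR_GRAY2BGR);C=B.copy();C[ed>0]=(0,0,255);cv2.imwrite(f'pics/{sys.argv[1]}.png',np.hstack([B,C]))
E
python3 model.py m1
```

```text
time: 12.8
tool_pos: [0.5623, -0.0341, 0.0895]
ee_rot: [3.142, 0.0, 3.076]
wrist_force: [-0.5, 0.1, -1.0]
width: 0.0199
finger_force: 4.0
[ 0.5622995  -0.03408907  0.08954712] [3.14151552e+00 7.03100622e-05 3.07594461e+00] 0.019694456830293194 4.048938453197479 nominal tip [[ 0.0006 -0.0004]] zc 0.0833
0.0823 22.7 191 mark [ 0.0005 -0.0004] tipcorr [-0.     -0.0003] tip in mark frame mm [[-0.02 -0.3 ]] [179.  33.  57. 142.]
0.0823 22.5 194 mark [ 0.0002 -0.0005] tipcorr [-0.0002 -0.0002] tip in mark frame mm [[ 0.23 -0.2 ]] [179.  32.  57. 148.]
0.0833 23.2 188 mark [ 0.0006 -0.0005] tipcorr [ 0.0006 -0.0009] tip in mark frame mm [[ 0.64 -0.83]] [179.  31.  58. 149.]
0.0833 22.1 190 mark [ 0.0005 -0.0004] tipcorr [ 0.0001 -0.0008] tip in mark frame mm [[ 0.27 -0.87]] [179.  26.  57. 150.]
0.0843 22.9 192 mark [ 0.0006 -0.0005] tipcorr [ 0.001  -0.0018] tip in mark frame mm [[ 1.1  -1.78]] [179.  34.  57. 145.]
0.0843 23.5 188 mark [ 0.0005 -0.0005] tipcorr [ 0.0012 -0.0017] tip in mark frame mm [[ 1.37 -1.6 ]] [179.  31.  57. 149.]
```

View pics/m1.png

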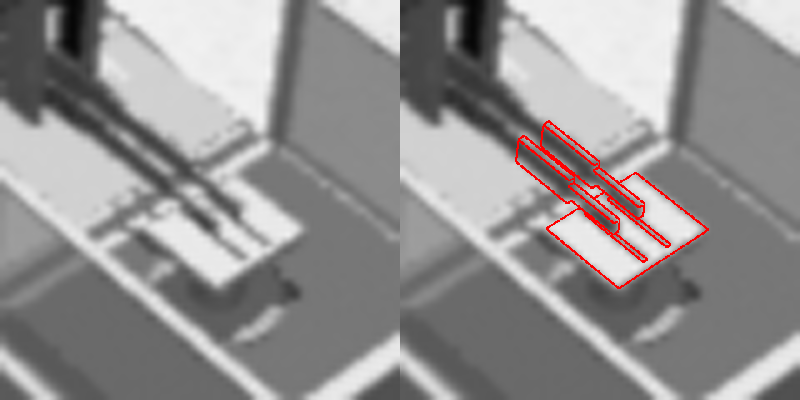

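Fit: tips over the lines within ~0.7 mm in y, 0.3 mm in x. Force (4.05 N) suggests the gap is ~0.3 mm under; trim all three.

```bash
python3 -m handwheel '[[[0,0,0.001],[0,0.012,-0.024],0.785],[[0,0,0],[0,0,0],0.785],[[0,0,0],[0,0,0],0.785],[[0,0,0],[0,0,0],0.785],[[0,0,0],[0,0,0],0.785]]'
python3 -m handwheel '[[[0,0,0],[0,0,0],0.785],[[0,0,0],[0,0,0],0.785],[[0,0,0],[0,0,0],0.785],[[0,0,0],[0,0,0],0.785],[[0,0,0],[0,0,0],0.785]]'
python3 model.py m2
python3 - <<'E'
from fit import *
w=[]
for _ in range(10): snap('scene');o=robot.get_obs();w.append((o['width'],o['finger_force']))
print(np.mean(w,0),abs(o['qvel']).max())
uv,P=cloud('scene',np.load('scene.npz')['d']);tp=o['tool_pos'];L=T((tp[0],tp[1],o['ee_rot'][2]-np.pi),P);z=tp[2]-.0062
for a,b in((.03,.05),(.05,.08)):
    q=(abs(L[:,1]-0)<.03)&(P[:,2]>.07)&(P[:,2]-z<.012)&(L[:,0]>a)&(L[:,0]<b);print(a,np.percentile(P[q,2]-z,[50,90,97]))
E
```

```text
time: 13.7
tool_pos: [0.5623, -0.0335, 0.0883]
ee_rot: [3.141, 0.0, 3.077]
wrist_force: [0.6, -0.1, -0.8]
width: 0.0202
finger_force: 4.0
time: 14.2
tool_pos: [0.5623, -0.0335, 0.0883]
ee_rot: [3.142, -0.0, 3.078]
wrist_force: [-0.6, 0.1, -0.7]
width: 0.0206
finger_force: 4.0
[ 0.56230768 -0.03346391  0.08832573] [3.14147670e+00 6.33590032e-05 3.07751542e+00] 0.020140705076109152 3.9898035675287247 nominal tip [[0.0006 0.0004]] zc 0.0821
0.0811 25.6 194 mark [ 0.0004 -0.0004] tipcorr [ 0.0003 -0.0003] tip in mark frame mm [[0.51 0.41]] [179.  28.  57. 152.]
0.0811 26.9 193 mark [ 0.0005 -0.0004] tipcorr [ 0.0007 -0.0007] tip in mark frame mm [[0.79 0.17]] [179.  31.  57. 141.]
0.0821 25.2 191 mark [-0.0002 -0.0003] tipcorr [ 0.0009 -0.0011] tip in mark frame mm [[ 1.68 -0.32]] [179.  26.  58. 152.]
0.0821 25.6 194 mark [ 0.0002 -0.0004] tipcorr [ 0.0009 -0.001 ] tip in mark frame mm [[ 1.27 -0.24]] [179.  26.  57. 154.]
0.0831 30.7 194 mark [ 0.0015 -0.0004] tipcorr [ 0.0014 -0.0021] tip in mark frame mm [[ 0.63 -1.4 ]] [179.  34.  56. 144.]
0.0831 28.9 194 mark [ 0.0006 -0.0004] tipcorr [ 0.002  -0.0023] tip in mark frame mm [[ 2.02 -1.45]] [179.  34.  57. 140.]
[0.02021804 3.98982438] 0.0013339029147214532
0.03 [0.00131024 0.0070593  0.0079218 ]
0.05 [0.00213859 0.00681656 0.00792173]
```

```bash
python3 -c "
from bench import robot
print(robot.close_job())"
```

```text
the job is handed in; nothing more can be done
None
```

I handed the job in with the front folded flat and the forceps still gripped: tips about 12 mm apart by grip width and force, level, about 3.5 mm above the plate and within about 1 mm sideways of the two lines by my camera fit; the handover call gave no verdict.

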